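Release a cured test strip from the bar clamp

ROBOT

A 7-joint arm with a two-finger parallel gripper is mounted at the origin on the work surface; the furniture and walls round the work are solid. World frame = base frame: x ahead of the robot, y to its left, z up, the work surface at z = 0. Lengths are in m, angles in rad, forces in N, time in s.
With the tool pointing down it reaches from about 0.4 to 0.925 m from the base axis. Payload 5.6 kg.
Tool frame: the origin (TCP) lies at the very end of the fingers, on their centre line; the grasp point (between the pads) lies 19 mm behind it; z points along the fingers, y is the line along which they close (so a half turn about z gives the same grasp; the last joint's range is limited). The gripper opens to 85 mm and grips with 20 to 120 N. Pads are 22 mm wide; open, the fingers measure 114 mm over their backs; the gripper's body (76 mm by 85 mm) begins 54 mm behind the grasp point. The pads swing forward as they close: fully open they stand 13 mm farther back than shut.
Start: joints at [-1.276, 0.468, -0.012, 1.603, 0.006, 1.071, -0.056], TCP at [0.215, 0.613, 0.231] pointing down, gripper open.
Joint ranges: [-2.53, 2.53], [-0.31, 2.02], [-1.57, 1.55], [0.28, 2.44], [-1.29, 4.43], [0.15, 1.84], [-2.92, 2.92]. Speed limits (rad/s): [2.57, 2.57, 3.14, 3.14, 3.14, 3.14, 3.14].

INTERFACE

Orientations are given as a rotation vector (axis times angle).
In Python, from bench import bot, effector, solver, vision gives the robot as it stands. Calls block until the motion is done:
- bot.movep(position, orientation): joint-space move of the TCP to a pose.
- bot.line_to(position, max_speed=0.15, rot=None, until_force=None): straight line of the TCP; rot=None keeps the orientation; max_speed is the mean speed in m/s. With until_force (N) it stops when the force on the tool has changed by that much, and returns True; else False.
- bot.set_joints(angles): joint-space move.
- effector.command_gripper(opening, newtons=None): finger opening in m; newtons is the grip in N (None keeps the last); returns when the fingers have stopped.
- bot.dwell(seconds).
- solver.ik(position, orientation): joint angles nearest the present ones, or None.
- bot.get_obs(): the state.
- vision.grab_frame(name): name is "scene" or "top" or "wrist"; returns a dict with "pixels" (480x640x3 uint8, red, green, blue), "mtx" (3x3 intrinsics, pixels), "world_to_cam" (4x4, takes a point from world to camera coordinates); the wrist camera has in their place "tool_from_camera" (4x4, takes a point from camera to tool coordinates, whose origin is the TCP and whose axes are the flange's). Camera axes: x right, y up, looking along -z (the intrinsics and any distortion apply to the point x, -y, -z); pixel columns grow to the right and rows downward; lengths in m; the calibration is good to about 2 mm. A picture is of the moment at which its call begins: read the wrist's pose just before it. There is no depth.
A pose or a line that the arm cannot do raises bot.MotionError and nothing moves.
- bot.finish_job(): hands the job in; it is judged then, once.
The state is a dict: "clock": time; "q": joint angles; "qvel": joint speeds; "joint_torque": joint torques, N m; "eef_pos": TCP position; "tool_rot": TCP orientation; "contact_force": force on the tool from outside, world axes, zero at the start; "ft_torque": the same for the moment, N m; "gripper_width": finger opening in m; "finger_force": force on a finger pad.
Only numpy, scipy, OpenCV 4.12 (cv2) and the standard library are available. Lean on these libraries where they do the work, as an engineer would, in place of code of your own. Each camera call takes 0.05 s, during which the arm holds its last target. There are 200 camera calls.

TASK

The glued test strip in the bench clamp jig has cured: draw the red-knobbed bolt fully back, lift the blue clamp bar up and well past upright, and push the strip along its channel, without lifting it out, until it rests against the end stop. Then lower the bar fully shut on the empty bed and push the bolt fully home over it again, leaving the other things on the bench where they are.

Things in the scene. Friction and masses are not known exactly. Their poses are not given: they have to be found in the camera images.
- jig: Fixed clamp jig, wooden block x -48 to +48, y -187 to +152 mm in its own frame, 46 mm high, channel along its y on top. Origin on the bench surface under the channel; z up, +y along the channel to the end stop, +x away from the robot (hinge side). The bar crosses at y = -50; hinge ears 74 mm high at x 34 to 54, y -87 to -13. Bolt guide at x -46 to -27, y -9 to +61, 78 mm high.
- channel_mid (a point): Point on the channel floor, straight above the jig's origin, 46 mm above the bench. Floor 54 mm wide (x -27 to +27 in the jig's frame) between two aluminium rails whose tops are 58 mm above the bench. The channel is open at its -y end (y = -185 mm).
- end_stop (a point): Foot of the inner face of the end stop, at x = 0, y = +140 mm in the jig's frame, on the channel floor. The stop's top is 67 mm above the bench. A strip against it has its centre 55 mm before this point, at y = +85 mm in the jig's frame.
- bar (a joint): Angle (rad) of the blue clamp bar about its hinge along the jig's y: 0 shut (level), 1.57 upright, limit 2.3 leaning back to the +x side. Stiff hinge: the bar stays where it is left; about 2 N at the handle moves it. Shut, a 10 mm lug beneath it stands 6 mm deep in the strip's hole, so the strip cannot slide before the bar is lifted. The bolt, when home, blocks it.
- bar_hinge (a point): Point on the bar's hinge axis, at mid-width of the bar, 66 mm above the bench, at x = +44, y = -50 mm in the jig's frame. The handle turns about the line through it along the jig's y.
- handle (a point): Centre of the bar's black handle: round rod 12 mm thick, 50 mm free length, along the jig's y, on two side arms, 119 mm from the hinge axis; moves with the bar. Shut: at x -74, y -50 in the jig's frame, 82 mm above the bench, with 30 mm free between rod and the bar's cross-piece (72 mm in y, top at 72 mm). Pinched from above, the rod can turn between the fingers as the bar swings.
- bolt_knob (a point): Middle of the bolt's red knob: upright, 14 mm thick, foot 82 mm, top 106 mm, this point 96 mm above the bench. Bolt home: at x = -36, y = -8 mm in the jig's frame; moves with the bolt.
- strip_center (a point): Centre (half-way up) of the loose brown wooden strip, 50 (x) x 110 (y) x 10 mm, about 70 g, with a 20 mm square hole 35 mm from this point along +y. Lies flat in the channel, long side along the jig's y, 2 mm play to each rail, top 56 mm above the bench; starts near y = -85 mm in the jig's frame. Its rear (-y) edge, 55 mm from this point, can be pushed.
- bolt (a joint): Travel of the steel slide bolt along the jig's +y, m: 0 = home (its rod lies over the bar's cross-piece), 0.035 = fully drawn back, clear of the bar. It stays where it is left; about 3 N moves it.
- grease_tin: Loose round blue tin with a grey lid, 65 mm across, 39 mm high; bystander. Origin at its underside.
- screwdriver_2: Loose screwdriver with yellow handle, lying, 183 mm long, 23 mm high; bystander. Origin at its underside.
- multimeter: Loose yellow multimeter lying on its back, 135x68x46 mm; bystander. Origin at its underside.
- spray_can: Standing spray can with red cap, 59 mm across, 202 mm high; bystander. Origin at its underside.

How it is judged:
On the way, in this order (a step that is already met when the one before it is completed fails the run):
1. the bolt is drawn fully back (value of joint bolt above 0.029 m), for 0.2 s.
2. the bar is lifted past upright (value of joint bar above 1.6 rad), for 0.2 s.
3. the strip is out from beneath the bar and against the end stop, the bar still up (y of strip_center in the frame of jig above 0.079 m and z of strip_center in the frame of jig between 0.046 and 0.056 m and x of strip_center in the frame of jig between -0.006 and 0.006 m and value of joint bar above 1 rad), for 0.2 s.
4. the bar is shut again (value of joint bar below 0.05 rad), for 0.2 s.
5. the bolt is home over the bar (value of joint bolt below 0.006 m and value of joint bar below 0.05 rad), for 0.2 s.
At the end, for the whole second after the job is handed in: The bar is shut (within 0.05 rad), the bolt home over it (within 6 mm), and the strip lies flat in the channel within 6 mm of the end stop (all of step 5 and y of strip_center in the frame of jig above 0.079 m and z of strip_center in the frame of jig between 0.046 and 0.056 m and x of strip_center in the frame of jig between -0.006 and 0.006 m and angle between strip_center's own z axis and vertical below 0.06 rad); the robot touches nothing.
It fails at once if the strip is lifted out of its channel (z of strip_center in the frame of jig above 0.063 m or angle between strip_center's own z axis and vertical above 0.2 rad).
It fails at once if one of the other things on the bench is pushed more than 30 mm from where it was (distance of any of grease_tin, screwdriver_2, multimeter, spray_can from where it was at the start of the episode above 0.03 m).
It also fails if it takes over 72 s, if anything falls off the work surface, if the arm or the gripper's body presses on something with over 40 N, if the wrist force passes 120 N, or if a joint passes its speed limit or range.

## Working session

There is one attempt and no reset: what is moved stays moved. The work goes in short steps, each a Python script; the robot and the scene stay as the last script left them, time stands still between calls to the robot, and variables do not carry over. Pictures are saved under pics/ and viewed, at most 10 in all, crops included, and the job is handed in when it is done.

```bash
mkdir -p pics; ls; python3 - <<'E'
from bench import bot, vision
import cv2
for n in ("scene","top"):
    f=vision.grab_frame(n); cv2.imwrite(f"pics/{n}0.png",f["pixels"][:,:,::-1]); print(n,f["mtx"].tolist(),f["world_to_cam"].round(4).tolist(),[k for k in f])
o=bot.get_obs(); print(o["tool_rot"],o["clock"])
E
```

```text
pics
scene [[623.2503420749424, 0.0, 318.836664235376], [0.0, 623.2503420749424, 237.99117815117862], [0.0, 0.0, 1.0]] [[0.8104, -0.5857, -0.0169, -0.3446], [0.2344, 0.2976, 0.9255, -0.1793], [-0.537, -0.7539, 0.3784, -1.0255], [0.0, 0.0, 0.0, 1.0]] ['pixels', 'mtx', 'world_to_cam']
top [[481.2488810612922, 0.0, 314.44033396672415], [0.0, 481.2488810612922, 243.74643031661836], [0.0, 0.0, 1.0]] [[-0.1064, -0.9943, -0.0017, 0.0397], [0.9719, -0.1043, 0.2111, -0.4291], [-0.2101, 0.0209, 0.9775, -0.9365], [0.0, 0.0, 0.0, 1.0]] ['pixels', 'mtx', 'world_to_cam']
[-5.28257248e-01 -3.09671376e+00  2.51205538e-03] 0.1
```

View pics/scene0.png

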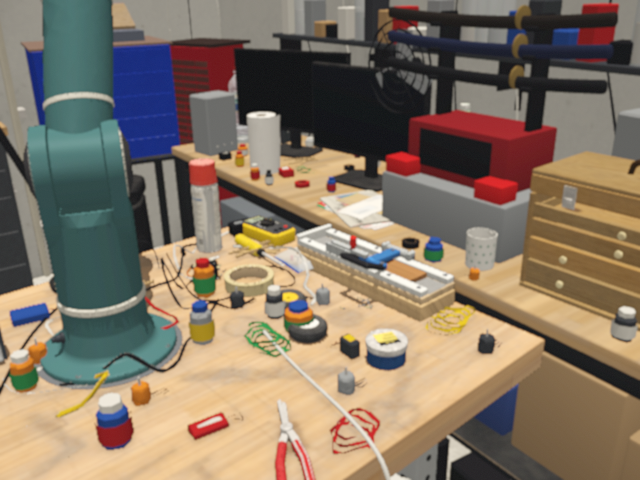

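View pics/top0.png

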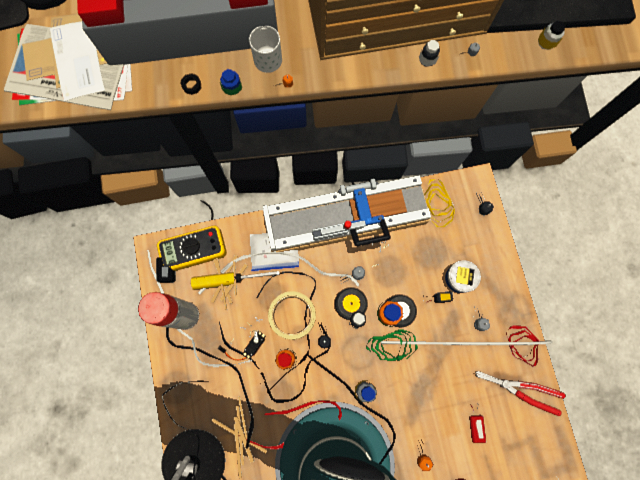

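The scene view shows the jig at about (375,265). The top view shows it from (265,230) to (428,200), with the red knob near (348,225), the bar near (365,205) and the handle near (370,235). I'll zoom in to measure the corners.

```bash
python3 - <<'E'
import cv2
i=cv2.imread("pics/top0.png")[165:260,255:445]
cv2.imwrite("pics/topc.png",cv2.resize(i,None,fx=4.2,fy=4.2,interpolation=cv2.INTER_CUBIC))
E
```

```text
(no output)
```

View pics/topc.png

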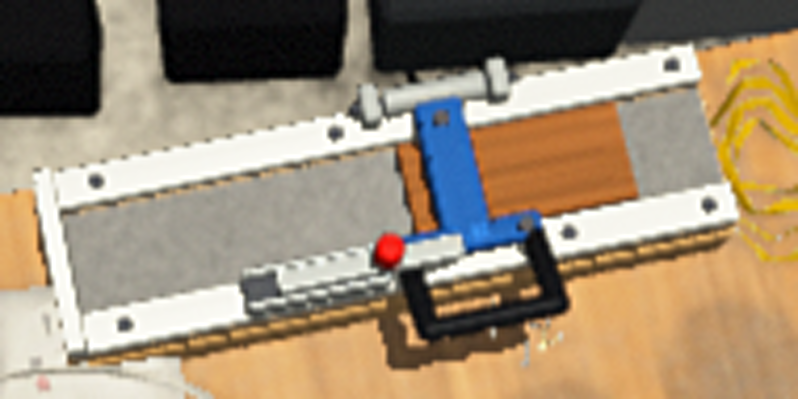

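The crop shows the knob at (389,246), the jig's right end corners at (697,46) and (737,216), its left stop corners at (38,172) and (72,352), and the handle rod at (495,322). I'll fit the jig pose to these.

```bash
cat > pts.py <<'E'
E
rm pts.py; python3 - <<'E'
from bench import vision
import numpy as np
from scipy.optimize import least_squares
f=vision.grab_frame("top"); K=f["mtx"];T=f["world_to_cam"]
px=np.array([[389,246],[694,46],[737,215],[38,172],[72,352],[495,322],[497,78],[364,100],[635,198]])/4.2+[255,165]
# resize half pixel ~0
J=np.array([[-36,-8,102],[48,-185,58],[-48,-185,58],[48,152,67],[-48,152,67],[-74,-50,84],[44,-87,74],[44,-13,74],[-25,-140,56]])/1000
W=np.array([1,1,1,1,1,1,.3,.3,0])
def tow(p,J): c,s=np.cos(p[2]),np.sin(p[2]); return np.c_[p[0]+c*J[:,0]-s*J[:,1],p[1]+s*J[:,0]+c*J[:,1],J[:,2]]
def proj(X):
    c=(T@np.c_[X,np.ones(len(X))].T)[:3].T; c=c*[1,-1,-1]; u=(K@c.T).T; return u[:,:2]/u[:,2:]
r=least_squares(lambda p:((proj(tow(p,J))-px)*W[:,None]).ravel(),[.65,-.1,0],loss="soft_l1")
print(r.x,(proj(tow(r.x,J))-px).round(2).tolist())
np.save("jig.npy",r.x)
print(tow(r.x,J).round(3).tolist())
E
```

```text
[ 0.48561553 -0.06260795  0.10465827] [[0.58, 0.51], [0.44, -2.13], [2.22, 1.21], [-3.03, -0.68], [-2.12, 1.76], [-0.08, -1.3], [2.94, -1.13], [-0.83, 0.92], [2.11, -0.62]]
[[0.451, -0.074, 0.102], [0.553, -0.242, 0.058], [0.457, -0.252, 0.058], [0.517, 0.094, 0.067], [0.422, 0.084, 0.067], [0.417, -0.12, 0.084], [0.538, -0.145, 0.074], [0.531, -0.071, 0.074], [0.475, -0.204, 0.056]]
```

```bash
cat > h.py <<'E'
from bench import bot, effector, solver, vision
import numpy as np, cv2
from scipy.spatial.transform import Rotation as R
J=np.load("jig.npy")
def w(x,y,z): # jig mm -> world m
    c,s=np.cos(J[2]),np.sin(J[2]); return np.array([J[0]+(c*x-s*y)/1e3,J[1]+(s*x+c*y)/1e3,z/1e3])
def rot(a): # tool down, tool y at jig angle a (deg) from jig +x
    t=J[2]+np.radians(a); ty=np.array([np.cos(t),np.sin(t),0]); tz=np.array([0,0,-1.])
    return R.from_matrix(np.c_[np.cross(ty,tz),ty,tz]).as_rotvec()
def F(): o=bot.get_obs(); return o["clock"],o["contact_force"].round(1),o["gripper_width"],o["eef_pos"].round(4)
def jig(p): # world->jig mm
    d=p[:2]-J[:2];c,s=np.cos(J[2]),np.sin(J[2]); return np.array([c*d[0]+s*d[1],-s*d[0]+c*d[1],p[2]])*1e3
E
python3 - <<'E'
from h import *
for a in (0,180,90,-90):
    for p in (w(-36,-40,300),w(-36,-40,88),w(-74,-50,70),w(122,-50,150),w(0,-160,50),w(0,20,50)):
        q=solver.ik(p,rot(a)); print(a,None if q is None else np.round(q,2))
E
```

```text
0 [-0.67  0.07  0.89  2.   -0.06  1.1   0.35]
0 [-0.44  0.46  0.73  2.19 -0.5   0.66  0.75]
0 [-0.47  0.49  0.82  2.27 -0.63  0.62  0.92]
0 [-0.38  0.58  0.67  1.78 -0.43  0.93  0.58]
0 [-0.25  0.69  0.8   2.01 -0.73  0.75  1.1 ]
0 [-0.33  0.51  0.42  2.14 -0.38  0.57  0.48]
180 [-1.1   0.16  1.42  2.01 -0.18  1.12 -2.64]
180 [-0.81  0.86  1.34  2.2  -1.05  1.02 -1.88]
180 [-0.78  0.88  1.34  2.28 -1.11  0.99 -1.76]
180 [-0.72  0.95  1.34  1.8  -0.99  1.25 -2.13]
180 [-0.52  1.1   1.33  2.02 -1.22  1.17 -1.67]
180 [-0.91  1.03  1.34  2.17 -1.21  1.1  -1.93]
90 [-0.58  0.06  0.78  1.99 -0.05  1.1   1.9 ]
90 [-0.16  0.4   0.38  2.17 -0.25  0.62  2.07]
90 [-0.09  0.39  0.35  2.25 -0.25  0.54  2.12]
90 [-0.26  0.54  0.5   1.77 -0.32  0.91  2.05]
90 [ 0.08  0.57  0.35  1.99 -0.32  0.63  2.31]
90 [-0.2   0.49  0.26  2.13 -0.24  0.55  1.91]
-90 [-0.83  0.08  1.06  2.   -0.07  1.1  -1.2 ]
-90 [-0.69  0.63  1.1   2.2  -0.82  0.81 -0.52]
-90 [-0.58  0.56  0.98  2.27 -0.77  0.69 -0.51]
-90 [-0.46  0.62  0.79  1.79 -0.52  0.96 -0.92]
-90 [-0.39  0.82  1.02  2.01 -0.94  0.88 -0.3 ]
-90 [-0.52  0.56  0.66  2.15 -0.6   0.62 -0.89]
```

```bash
python3 - <<'E'
from h import *
p=bot.get_obs()["eef_pos"]; bot.line_to(p+[0,0,.12],max_speed=.3)
q=np.array(bot.get_obs()["q"]); q[0]=0.1; bot.set_joints(q)
effector.command_gripper(0.0,20)
bot.movep(w(-45,-40,290),rot(0)); o=bot.get_obs(); print(np.round(o["q"],2),F())
f=vision.grab_frame("wrist"); cv2.imwrite("pics/w0.png",f["pixels"][:,:,::-1])
np.savez("w0.npz",K=f["mtx"],T=f["tool_from_camera"],p=o["eef_pos"],r=o["tool_rot"]); print(f.keys(),f["tool_from_camera"].round(3))
E
```

```text
[ 0.21  0.08 -0.05  1.98  0.    1.08  0.26] (5.2167, array([ 1. , -0.2,  1. ]), -0.00016299692991830671, array([ 0.4466, -0.1072,  0.291 ]))
dict_keys(['pixels', 'mtx', 'tool_from_camera']) [[ 0.     0.965  0.262  0.065]
 [ 1.    -0.001  0.     0.   ]
 [ 0.     0.262 -0.965 -0.142]
 [ 0.     0.     0.     1.   ]]
```

View pics/w0.png

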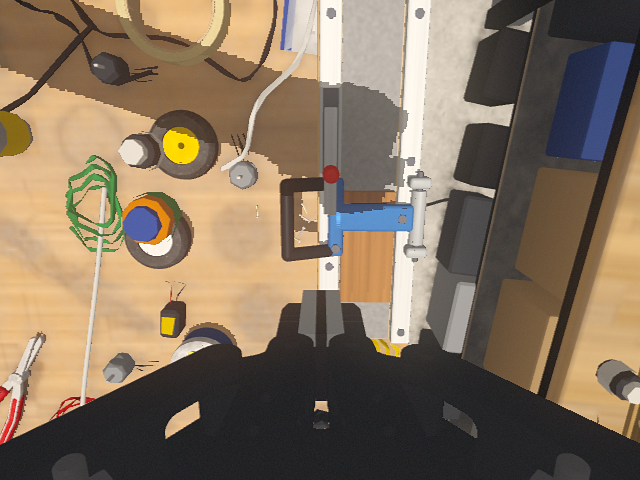

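The wrist view shows the knob at (331,174), the rod at (287,220), the strip's rear corners at (341,300) and (393,301), and the rail end corner at (408,341). I'll refit with these.

```bash
python3 - <<'E'
from h import *
from scipy.optimize import least_squares
d=np.load("w0.npz");Rw=R.from_rotvec(d["r"]).as_matrix()
px=np.array([[331,174],[287,220],[421,182],[417,252],[341,300],[393,301],[408,341]],float)
G=np.array([[-36,-8,104],[-74,-50,82],[44,-13,68],[44,-87,68],[-25,-140,56],[25,-140,56],[47,-185,58]],float)
def proj(X):
    t=(X-d["p"])@Rw; c=(t-d["T"][:3,3])@d["T"][:3,:3]; c=c*[1,-1,-1]; u=c@d["K"].T; return u[:,:2]/u[:,2:]
def res(p):
    J[:]=p[:3]; g=G.copy(); g[4:6,0]+=p[3]*1e3; g[4:6,1]+=p[4]*1e3
    return proj(np.array([w(*x) for x in g]))-px
r=least_squares(lambda p:res(p).ravel(),[*J,0,0],x_scale=.01,loss="soft_l1")
print(np.load("jig.npy"),r.x,res(r.x).round(1).tolist()); np.save("jig.npy",r.x[:3])
E
```

```text
[ 0.48561553 -0.06260795  0.10465827] [ 0.48750945 -0.06239072  0.09983591  0.00211129  0.00266831] [[0.6, -0.2], [-0.1, -0.5], [-0.3, -6.2], [-1.8, 3.8], [0.8, 0.4], [-0.8, -0.4], [1.6, 3.8]]
```

```bash
python3 - <<'E'
from h import *
bot.movep(w(-36,-42,150),rot(0)); bot.line_to(w(-36,-42,89),max_speed=.1)
print(F())
t=bot.line_to(w(-36,16,89),max_speed=.05,until_force=20); print(t,F(),jig(bot.get_obs()["eef_pos"]))
bot.dwell(.3)
bot.line_to(w(-36,0,89)); bot.line_to(w(-36,-42,150))
bot.movep(w(-45,-40,290),rot(0)); f=vision.grab_frame("wrist"); cv2.imwrite("pics/w1.png",cv2.resize(f["pixels"][60:300,200:460,::-1],None,fx=2,fy=2))
E
```

```text
(6.6417, array([0.4, 0.2, 0. ]), -0.00017563486956843446, array([ 0.4566, -0.1079,  0.0897]))
True (7.675, array([ 1.2, -3.4,  1.2]), 5.757767476354873e-05, array([ 0.4508, -0.0569,  0.0892])) [-36.02082254   9.08031581  89.16113114]
```

View pics/w1.png

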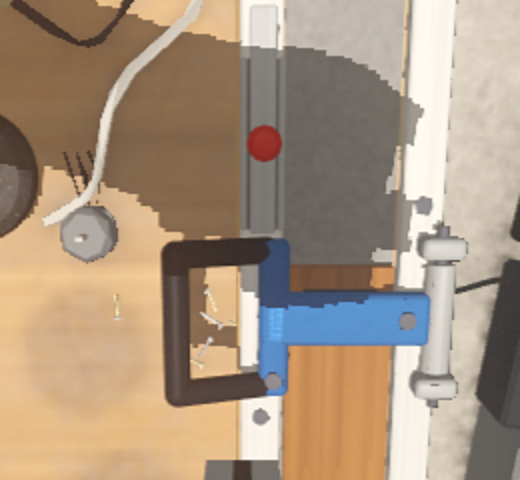

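The knob has moved back to about (332,131) in full-frame pixels and the bolt is clear of the bar, so 35 mm was drawn. Next is the handle grasp and the swing.

```bash
cat > arc.py <<'E'
from h import *
OFF=-14.  # tcp z relative to rod, mm
def hp(th,dx=0,dz=0): a=th+np.arctan2(16,118); return w(44-119*np.cos(a)+dx,-50,66+119*np.sin(a)+OFF+dz)
def swing(a,b,n=10,sp=.12,**k):
    for th in np.linspace(a,b,n+1)[1:]:
        bot.line_to(hp(th,**k),max_speed=sp); f=F(); print(round(th,2),f[0],f[1],round(f[2],4))
        if np.linalg.norm(f[1])>45: print("STOP"); return False
    return True
E
python3 - <<'E'
from arc import *
effector.command_gripper(.028,20)
bot.movep(hp(0,dz=70),rot(0)); print(bot.line_to(hp(0),max_speed=.1,until_force=15),F())
effector.command_gripper(0,25); print(F())
swing(0,.3,2,.06)
E
```

```text
False (11.4333, array([ 0.4, -0.2,  1.2]), 0.028113691762753256, array([ 0.4196, -0.1196,  0.0686]))
(11.7167, array([-2.9,  0.3,  5.8]), 0.010620043000980609, array([ 0.4187, -0.1197,  0.0686]))
0.15 12.1667 [-4.2 -1.7  0.6] 0.011
0.3 12.6167 [-7.  -1.5  3.1] 0.0111
```

```bash
python3 - <<'E'
from arc import *
swing(.3,2.15,9,.12); print(F(),jig(bot.get_obs()["eef_pos"]))
effector.command_gripper(.03); bot.dwell(.2); print(F())
f=vision.grab_frame("scene"); cv2.imwrite("pics/s1.png",cv2.resize(f["pixels"][140:340,260:500,::-1],None,fx=3,fy=3))
E
```

```text
0.51 12.9667 [-10.7  -2.4   7.3] 0.0107
0.71 13.3167 [-16.2  -2.3  15.7] 0.011
0.92 13.6667 [-15.7  -0.8  26.3] 0.0105
1.12 14.0167 [-4.3 -0.5 15.3] 0.0105
1.33 14.3667 [-2.1 -0.3  9.7] 0.0109
1.53 14.7167 [ 2.3 -0.3  7.3] 0.0106
1.74 15.0667 [ 2.  -0.7  6. ] 0.0108
1.94 15.4167 [ 3.6 -0.   3.7] 0.011
2.15 15.7667 [ 2.5 -0.1  0.9] 0.0105
(15.7667, array([ 2.5, -0.1,  0.9]), 0.010519557703951042, array([ 0.6138, -0.0998,  0.1419])) [121.90535574 -49.79725845 141.90288111]
(16.2917, array([0.3, 0.9, 0.1]), 0.030221945455151673, array([ 0.6136, -0.1   ,  0.1419]))
```

View pics/s1.png

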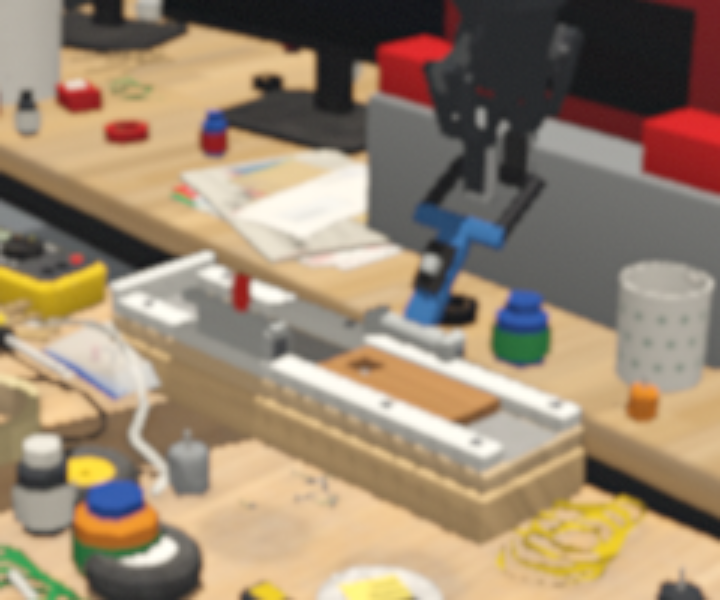

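The bar leans well back, the bolt is drawn and the strip lies exposed in the channel. Now the push.

```bash
python3 - <<'E'
from h import *
p=bot.get_obs()["eef_pos"]; bot.line_to(p+[0,0,.09]); effector.command_gripper(0,20)
bot.movep(w(0,-168,230),rot(-90)); print(np.round(bot.get_obs()["q"],2))
bot.line_to(w(0,-168,75),max_speed=.2); t=bot.line_to(w(0,-168,50),max_speed=.05,until_force=8); print(t,F())
t=bot.line_to(w(0,-30,50),max_speed=.08,until_force=10); print(t,F(),jig(bot.get_obs()["eef_pos"]))
if not t: t=bot.line_to(w(0,25,50),max_speed=.05,until_force=8); print(t,F(),jig(bot.get_obs()["eef_pos"]))
f=vision.grab_frame("scene"); cv2.imwrite("pics/s2.png",cv2.resize(f["pixels"][140:340,260:500,::-1],None,fx=3,fy=3))
E
```

```text
[ 0.1   0.31  0.32  1.86 -0.12  0.99 -0.99]
False (20.1667, array([-0.5, -0.5,  1. ]), 0.0003238404715612149, array([ 0.5042, -0.2296,  0.0498]))
False (22.0417, array([-0.8, -0.9,  0.1]), -0.0001369525499564229, array([ 0.4903, -0.0924,  0.0499])) [ -0.21644587 -30.10156373  49.86701432]
False (23.2917, array([ 0.8, -6.6, -0. ]), 0.00021978922589563728, array([ 0.4852, -0.0389,  0.0501])) [4.79273394e-02 2.35950940e+01 5.00734643e+01]
```

View pics/s2.png

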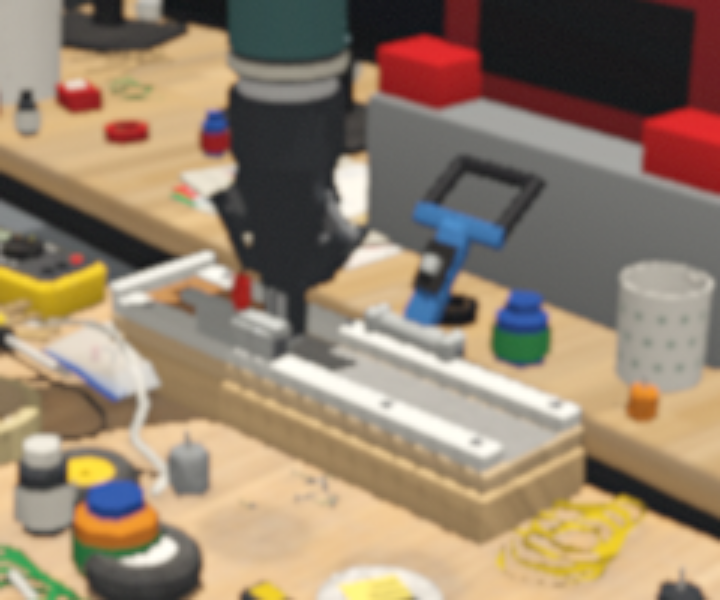

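The strip is against the stop: force is up to 6.6 N and the TCP is lagging its target. The bar is still leaning back. I'll retreat and swing it shut.

```bash
python3 - <<'E'
from arc import *
bot.dwell(.3); print(F())
bot.line_to(w(0,5,50)); bot.line_to(w(0,0,240),max_speed=.25)
effector.command_gripper(.03,20)
bot.movep(hp(2.15,dz=90),rot(0)); print(bot.line_to(hp(2.15),max_speed=.1,until_force=10),F())
effector.command_gripper(0,25); print(F())
swing(2.15,0.02,10,.12); print(jig(bot.get_obs()["eef_pos"]))
E
```

```text
(23.6417, array([ 0.8, -5.7, -0.1]), 0.00016359128625667983, array([ 0.4852, -0.0389,  0.0501]))
False (27.7, array([-0.6,  0.2, -0.2]), 0.0303259375115874, array([ 0.6144, -0.1001,  0.1427]))
(27.9917, array([0. , 0.7, 1.9]), 0.011239637234245614, array([ 0.6143, -0.1001,  0.1427]))
1.94 28.35 [ 2.7 -0.1  4.4] 0.0108
1.72 28.7083 [3.2 1.1 9.6] 0.0106
1.51 29.0667 [0.6 0.4 8.3] 0.011
1.3 29.425 [-1.3 -1.   8.3] 0.011
1.08 29.7833 [-1.5 -1.4  5.2] 0.0108
0.87 30.1417 [-2.4 -1.8  3.7] 0.0109
0.66 30.5 [-0.8 -1.7  0.2] 0.0108
0.45 30.8583 [ 1.5 -2.3 -1.3] 0.0104
0.23 31.2167 [ 0.7 -2.5 -1. ] 0.0107
0.02 31.575 [ 0.6 -2.1 -1.6] 0.0108
[-73.50305872 -50.00339122  70.56674295]
```

```bash
python3 - <<'E'
from arc import *
bot.line_to(hp(-.02),max_speed=.05); print(F())
effector.command_gripper(.028); bot.line_to(hp(0,dz=40)); effector.command_gripper(0,20)
print("press",bot.line_to(w(-74,-50,80),max_speed=.03,until_force=12),F())
bot.line_to(w(-74,-50,150))
bot.movep(w(-36,60,150),rot(0)); bot.line_to(w(-36,60,89),max_speed=.1)
print("bolt",bot.line_to(w(-36,2,89),max_speed=.05,until_force=20),F(),jig(bot.get_obs()["eef_pos"]))
bot.dwell(.3); bot.line_to(w(-36,25,89)); bot.line_to(w(-36,25,150))
bot.movep(w(-45,-40,290),rot(0)); f=vision.grab_frame("wrist"); a=f["pixels"][0:300,180:460,::-1]
b=vision.grab_frame("scene")["pixels"][140:340,260:460,::-1]
cv2.imwrite("pics/w3.png",np.hstack([cv2.resize(a,(400,428)),cv2.resize(b,(400,428))]))
E
```

```text
(31.825, array([-0., -2.,  0.]), 0.011280369044883689, array([ 0.4187, -0.1195,  0.0658]))
press True (33.6417, array([-2.7,  1.1, 14.2]), -0.0003946802281140057, array([ 0.4188, -0.1195,  0.0874]))
bolt True (36.5, array([0.7, 2.9, 2.4]), 4.315939640256362e-05, array([ 0.4508, -0.0561,  0.089 ])) [-35.87251399   9.90062433  89.04066045]
```

View pics/w3.png

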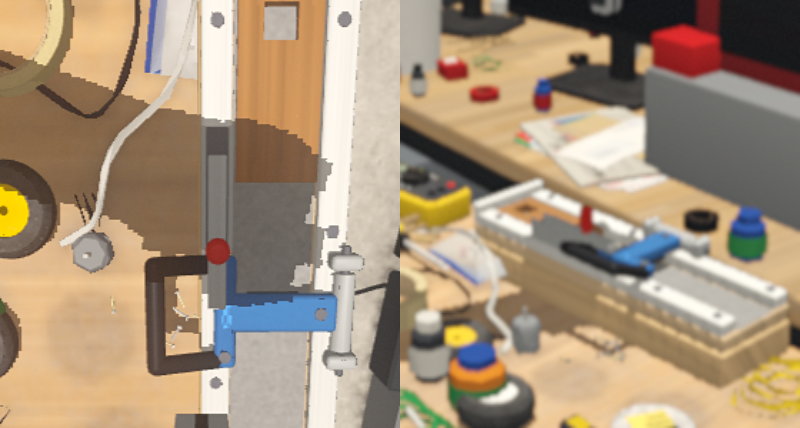

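The bolt knob is back at its starting pixel (about (332,175)), with its rod over the bar. The bar is shut, with the rod top at 87 mm. The strip's rear edge is at about (346,127). I'll check that edge against y = 30 mm, then hand in.

```bash
python3 - <<'E'
from h import *
d=np.load("w0.npz"); o=bot.get_obs(); Rw=R.from_rotvec(o["tool_rot"]).as_matrix()
for y in (20,24,30,-8):
    X=w(0,y,56) if y!=-8 else w(-36,-8,104)
    c=((X-o["eef_pos"])@Rw-d["T"][:3,3])@d["T"][:3,:3]; u=d["K"]@(c*[1,-1,-1]); print(y,u[:2]/u[2])
E
```

```text
20 [373.47357586 138.84913339]
24 [373.63301368 134.17792177]
30 [373.87390543 127.12027133]
-8 [333.9827413  176.30904152]
```

The rear edge is seen at row 127.5 and predicted at 127.1, so the strip rests against the stop.

```bash
python3 -c "
from h import *
print(F(), bot.finish_job())"
```

```text
the job is handed in; nothing more can be done
(38.375, array([-0.2,  0.4, -0.2]), -2.953610609204253e-05, array([ 0.4458, -0.1059,  0.288 ])) None
```

I handed the job in at 38.4 s of the 72 s allowed: the strip is against the end stop, the bar is shut and the bolt is home over it by my last measurements, though the hand-in returned no verdict and I didn't measure the bystanders' positions.

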